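# Lay the battery pack into its charging dock

### The job

The battery pack stands on end on the bench in front of the charging dock. Slide it up so that it stands squarely against the dock's front sill, then push high on its near face to tip it over the sill onto its side in the bay, and push it home, pressing firmly until the contact carriage is hard in against its stop. Tip it slowly, without a shove, never press on it with more than 20 N, and leave the other things on the bench alone.

Things in the scene. Friction and masses are not known exactly. Their poses are not given: they have to be found in the camera images.
- pack_mid (a point): Middle of the grey and blue battery pack, 82 x 98 x 104 mm along its x, y, z, 0.5 to 0.9 kg, too wide to grasp. Starts on its grey, heavier butt end, gold terminals up. z: butt to terminals; x: from gauge face (away from the dock) to plain face. Pushed below 50 mm it skids (2 to 7 N; less in the tray), pushed high it may topple; foot at the sill, it falls over by itself past 45 to 50 degrees
- sill (a point): Middle of the top edge of the fixed charging dock's front sill: x level into the bay, y left, z up. Sill 150 mm long, its upright face 6 mm above the bench. Behind it a flat tray 6 mm high; grey guides 25 mm high, 116 mm apart, flared, from 38 mm behind the sill on; a black tower 65 mm high, clamped 113 to 133 mm behind the sill (set differently each time, not measured)
- contacts (a joint): Slide of the yellow contact carriage in the tower's front, 50 mm wide, 19 to 47 mm above the bench. 0: out, its front 12 mm before the tower; 0.010 m: in, hard against its end stop, 2 mm before the tower (butt end of a pack fully home: 7 to 27 mm behind the sill, as the tower is set). It drags with about 3 N, stays where it is pushed, starts 0 to 3 mm in
- coupons: Flat grey box of metal test coupons, 80 x 60 x 22 mm, origin at the centre of its underside; a bystander
- lens: Aluminium lens tube standing on end, 42 mm across, 60 mm high, origin at the centre of its underside; a bystander
- driver: Red-handled screwdriver lying on the bench along its x, 150 mm long, origin on its underside; a bystander
There are look-alikes about, which are no part of the job. There is more than one size of the part that bears pack_mid; the job needs the larger.

How it is judged (in metres and radians):
On the way, in this order (a step that is already met when the one before it is completed fails the run):
1. the pack stands upright and square with its base against the sill (angle between pack_mid's own z axis and vertical below 0.1 rad and x of pack_mid in the frame of sill above -0.0435 m and angle between the x axis of pack_mid and the x axis of sill, either way round below 0.06 rad), for 0.2 s.
2. the pack lies on its side in the bay (angle between pack_mid's own z axis and vertical above 1.48 rad and angle between pack_mid's own x axis and vertical above 3 rad and x of pack_mid in the frame of sill above 0.02 m and linear speed of pack below 0.05 m/s), for 0.2 s.
3. the pack is pressed firmly home on the contact carriage (over 5 N on it) (value of joint contacts above 0.0085 m and contact force between pack and contacts above 5 N), for 0.2 s.
At the end, for the whole second after the job is handed in: The pack lies flat on its side in the bay (within 3 degrees), gauge face up, in line with the bay (within 0.06 rad), its middle over 55 mm behind the sill; the contact carriage is at least 8.5 mm in; the pack is at rest (value of joint contacts above 0.0085 m and x of pack_mid in the frame of sill above 0.055 m and angle between pack_mid's own z axis and vertical above 1.52 rad and angle between pack_mid's own x axis and vertical above 3 rad and angle between the z axis of pack_mid and the x axis of sill, either way round below 0.06 rad and linear speed of pack below 0.01 m/s); the robot touches nothing.
It fails at once if the pack is pushed harder than 20 N (contact force between any of the fingers, the arm and pack above 20 N).
It fails at once if the pack is shoved over (turning faster than 2 rad/s while still leaning less than 0.6 rad) (angle between pack_mid's own z axis and vertical below 0.6 rad and angular speed of pack above 2 rad/s).
It fails at once if a bystander is moved by more than 10 mm (distance of any of coupons, lens, driver from where it was at the start of the episode above 0.01 m).
It also fails if it takes over 70 s, if anything falls off the work surface, if the arm or the gripper's body presses on something with over 40 N, if the wrist force passes 120 N, or if a joint passes its speed limit or range.

### The arm

A 6-joint arm with a two-finger parallel gripper is mounted at the origin on the work surface. World frame = base frame: x ahead of the robot, y to its left, z up, the work surface at z = 0. Lengths are in mm, angles in rad, forces in N, time in s.
With the tool pointing down it reaches from about 350 to 875 mm from the base axis. Payload 4.2 kg.
Tool frame: the origin (TCP) lies midway between the tips of the shut fingers; the grasp point (between the pads) lies 19 mm behind it (arm.grip_point_offset is the distance from the TCP to the grasp point, in mm); z points along the fingers, x is the direction in which the jaws open and shut, and the axes are right-handed (so a half turn about z gives the same grasp; the last joint's range is limited). The gripper opens to 85 mm and grips with 20 to 120 N. Pads are 22 mm wide; open, the fingers measure 114 mm over their backs; the gripper's body (76 mm by 85 mm) begins 54 mm behind the grasp point. The pads swing forward as they close: fully open they stand 13 mm farther back than shut.
Start: joints at [1.369, 0.385, 0.008, 0, -1.194, -0.259], TCP at [277.882, 559.804, 231.312] pointing down, gripper open.
Joint ranges: [-3.14, 3.14], [-1.21, 2.06], [-1.07, 1.41], [-3.16, 2.05], [-2.99, -0.16], [-3.1, 3.1]. Speed limits (rad/s): [2.79, 2.79, 3.14, 3.14, 3.14, 3.14].

### API

Orientations are given as a unit quaternion [x, y, z, w].
In Python, from bench import arm gives the robot as it stands.
- The arm moves only by the tool move_arm, never from a script. Its argument "targets" is a list of rows, each a list of 7 numbers: the shift along the tool's x, y, z in cm, then the turn, a rotation vector about the tool's x, y, z in degrees, then the closure in counts, from 0 (fully open) to 255 (shut). In form: [[x, y, z, wx, wy, wz, grip], ...]. A call has 1 to 20 rows; each row is the pose to reach, as a shift and turn from the pose commanded when the call began, along the tool's axes at that moment; what a row does not reach only later rows make up. A row lasts 1/8 s, in which the tool goes at most 62.5 mm and 10.7 degrees, less where a joint would pass 70% of its speed; a pose out of reach is approached as far as the arm can. A call with a gripper value outside its range is refused whole. The fingers move at their own pace and stop on an object; the grip force is fixed at half the most. Time passes only in rows, so rows that repeat a pose let the fingers close. It gives the time, the measured TCP pose, the force and the opening at its end, in the units of the state.
- arm.read_state(): the state, without advancing time (a new reading comes with each control period).
- arm.get_image(name): name is "scene" or "top"; returns (picture, depth): 420x560x3 uint8, blue, green, red; 420x560 float32, mm along the optical axis (not along the pixel's ray), 0 where there is no reading.
- arm.camera_params(name): a dict with "mtx" (3x3 intrinsics, pixels), "world_to_cam" (4x4, takes a point from world to camera coordinates). Camera axes: x right, y down, z forward; pixel columns grow to the right and rows downward; lengths in mm; the calibration is good to about 2 mm. A picture is of the moment at which its call begins. camera_params takes no time and is no camera call.
- arm.job_done(): hands the job in, once; it reports no verdict.
Trained networks look in the newest picture that a camera, given by its name, has taken for a name from the list of things; names that differ only in an ending like _2 or _b are one class to them, and where a whole thing is asked for, a point or a joint stands for the part that bears it (a point fixed in the world has none). Each returns a list of dicts, best first, with "score" (0 to 1); they miss things now and then, are a little off and sometimes report something else, mostly with a low value. They report only what shows in the picture. A call takes as long as a camera call. They do not tell look-alikes from the thing itself.
- arm.search_frame(thing, camera): "bbox" ([left, top, right, bottom] in pixels, round what is visible of it).
- arm.tip_of(thing, camera): "uv" ([column, row] in pixels: a listed point, or the origin of a listed thing).
The state is a dict: "clock": time; "joints": joint angles; "joint_vel": joint speeds; "joint_efforts": joint torques, N m; "position": TCP position; "ee_rot": TCP orientation; "contact_force": force on the tool from outside, world axes, zero at the start; "wrist_torque": the same for the moment, N m; "gripper_width": finger opening in mm.
Only numpy, scipy, OpenCV 4.12 (cv2) and the standard library are available. Lean on these libraries where they do the work, as an engineer would, in place of code of your own. Each camera call takes 0.05 s, during which the arm holds its last target.

## Working session

There is one attempt and no reset: what is moved stays moved. The work goes in short steps, Python scripts to look and compute and a tool call to move; the robot and the scene stay as the last step left them, time stands still between calls to the robot, and variables do not carry over. Pictures are saved under pics/ and viewed, and the job is handed in when it is done.

Besides the shell and the picture viewer there is one more tool, called after "Request:" as name(argument=value, ...), one argument or row to a line, values as JSON. move_arm: Moves the arm, as the interface text tells. Its arguments: {"type":"object","properties":{"targets":{"type":"array","items":{"type":"array","items":{"type":"number"}}}},"required":["targets"]}

```bash
mkdir -p pics; ls
python3 - <<'E'
from bench import arm
import cv2,numpy as np
s=arm.read_state();print(s)
for n in("scene","top"):
    im,d=arm.get_image(n);cv2.imwrite(f"pics/{n}0.png",im);np.save(f"{n}0.npy",d)
    p=arm.camera_params(n);print(n,p)
    for t in("pack_mid","sill","contacts","coupons","lens","driver"):
        print(t,arm.tip_of(t,n)[:3],arm.search_frame(t,n)[:3] if t!="sill" else "")
E
```

```text
pics
{'clock': 0.0, 'joints': array([ 1.36860457e+00,  3.85569518e-01,  6.63202290e-03, -5.32390621e-04,
       -1.19397989e+00, -2.58606831e-01]), 'joint_vel': array([-3.45239457e-04,  7.39292707e-05,  6.53380269e-04,  7.20262693e-04,
       -6.89936982e-05, -6.83812022e-04]), 'joint_efforts': array([ 8.98837834e-05, -3.92293131e+01,  1.88407570e+01,  4.18629974e+00,
       -4.60485695e-03, -1.95956915e-06]), 'position': array([277.62650378, 559.30701451, 230.21121865]), 'ee_rot': array([-5.26858554e-01,  8.49952280e-01, -6.00812358e-04, -9.08270771e-04]), 'contact_force': array([-0.12743555, -0.18378064,  0.41282044]), 'wrist_torque': array([ 0.00416954, -0.03254721,  0.04046382]), 'gripper_width': 84.99225061432269}
scene {'mtx': array([[461.49990219,   0.        , 281.6038464 ],
       [  0.        , 461.49990219, 212.02460195],
       [  0.        ,   0.        ,   1.        ]]), 'world_to_cam': array([[-6.84860759e-01,  7.28645003e-01, -6.49621863e-03,
         3.69148902e+02],
       [ 4.77126341e-01,  4.41682029e-01, -7.59781179e-01,
        -2.02355492e+02],
       [-5.50741497e-01, -5.23443832e-01, -6.50146413e-01,
         1.35139241e+03],
       [ 0.00000000e+00,  0.00000000e+00,  0.00000000e+00,
         1.00000000e+00]])}
pack_mid [{'uv': [325.7, 187.8], 'score': 0.82}, {'uv': [256.5, 188.2], 'score': 0.66}, {'uv': [182.1, 201.9], 'score': 0.47}] [{'bbox': [306.3, 167.0, 343.1, 213.0], 'score': 0.96}, {'bbox': [228.0, 156.4, 286.0, 224.7], 'score': 0.93}]
sill [{'uv': [230.5, 226.5], 'score': 0.75}] Traceback (most recent call last):
  File "<stdin>", line 8, in <module>
ValueError: it knows: coupons, driver, lens, pack_mid, sill
```

Run:
```python
from bench import arm
import cv2,numpy as np
for n in("top",):
    im,d=arm.get_image(n);cv2.imwrite(f"pics/{n}0.png",im);np.save(f"{n}0.npy",d)
    p=arm.camera_params(n);print(n,p)
    for t in("pack_mid","sill","coupons","lens","driver"):
        print(t,arm.tip_of(t,n)[:3],arm.search_frame(t,n)[:3] if t!="sill" else "")
```

```text
top {'mtx': array([[484.59708798,   0.        , 269.85311057],
       [  0.        , 484.59708798, 211.12087512],
       [  0.        ,   0.        ,   1.        ]]), 'world_to_cam': array([[ 1.03014389e-02, -9.99946537e-01,  8.96222877e-04,
         1.40374454e+01],
       [-9.95333734e-01, -1.03399031e-02, -9.59366685e-02,
         5.60172545e+02],
       [ 9.59408063e-02,  9.62448626e-05, -9.95387036e-01,
         9.65757531e+02],
       [ 0.00000000e+00,  0.00000000e+00,  0.00000000e+00,
         1.00000000e+00]])}
pack_mid [] [{'bbox': [307.6, 215.3, 367.6, 265.6], 'score': 0.73}, {'bbox': [265.8, 282.4, 304.7, 327.0], 'score': 0.68}]
sill [{'uv': [330.4, 197.4], 'score': 0.87}] 
coupons [{'uv': [244.4, 177.7], 'score': 0.89}] [{'bbox': [223.4, 153.4, 266.6, 199.8], 'score': 0.89}]
lens [{'uv': [402.1, 186.3], 'score': 0.93}] [{'bbox': [394.3, 174.9, 424.3, 197.4], 'score': 0.65}]
driver [{'uv': [433.2, 224.1], 'score': 0.65}] [{'bbox': [414.6, 192.8, 465.3, 257.3], 'score': 0.96}]
```

View pics/scene0.png

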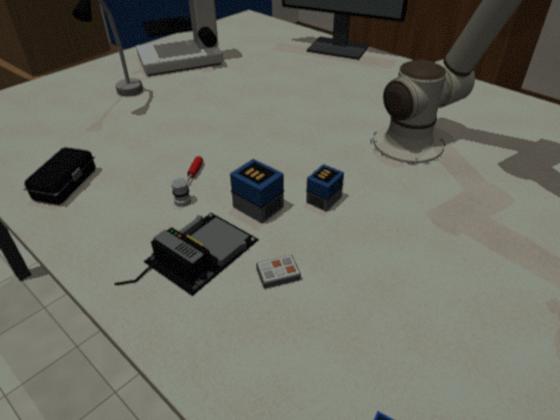

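View pics/top0.png

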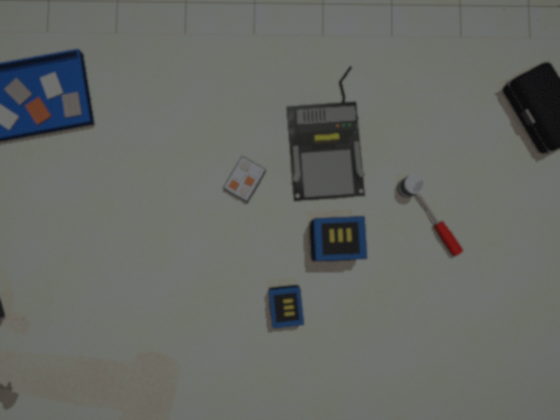

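Candidates for the pack: the large block at top (339,239) / scene (257,188), and the smaller look-alike at top (286,307) / scene (325,188). By description (98 mm wide, the larger) it is the one at (339,239). The dock is at top (326,150), with its sill edge near row 198. The lens (410,187) and driver (440,225) are to the right and the coupons (244,178) to the left. Next come a close crop and the measurements.

```bash
cat > h.py <<'E'
import numpy as np,cv2
from bench import arm
def cloud(n,d):
    p=arm.camera_params(n);K=p["mtx"];T=np.linalg.inv(p["world_to_cam"])
    v,u=np.mgrid[:d.shape[0],:d.shape[1]]
    X=np.stack([(u-K[0,2])/K[0,0]*d,(v-K[1,2])/K[1,1]*d,d],-1)
    return X@T[:3,:3].T+T[:3,3]
def proj(n,P):
    p=arm.camera_params(n);T=p["world_to_cam"];q=np.asarray(P)@T[:3,:3].T+T[:3,3];q=q@p["mtx"].T;return q[:,:2]/q[:,2:]
def unproj(n,uv,z):
    p=arm.camera_params(n);K=p["mtx"];T=np.linalg.inv(p["world_to_cam"]);uv=np.atleast_2d(uv).astype(float)
    r=np.c_[(uv-K[:2,2])/[K[0,0],K[1,1]],np.ones(len(uv))]@T[:3,:3].T;o=T[:3,3]
    return o+r*((z-o[2])/r[:,2])[:,None]
E
python3 - <<'E'
from h import *
im=cv2.imread("pics/top0.png");d=np.load("top0.npy")
cv2.imwrite("pics/crop0.png",cv2.resize(im[90:340,220:480],None,fx=2.4,fy=2.4,interpolation=cv2.INTER_CUBIC))
C=cloud("top",d)
def rep(name,m):
    m=m.astype(np.uint8)
    k,l,st,ce=cv2.connectedComponentsWithStats(m)
    for i in range(1,k):
        if st[i,4]<150: continue
        P=C[l==i]; r=cv2.minAreaRect(P[:,:2].astype(np.float32)); print(name,st[i],"z",np.median(P[:,2]).round(1),"rect",np.round(r[0],1),np.round(r[1],1),round(r[2],2),np.round(cv2.boxPoints(r),0).tolist())
Z=C[...,2];R=np.zeros_like(Z,bool);R[90:340,210:480]=1
rep("z>90",R&(Z>85)&(Z<130)); rep("60",R&(Z>60)&(Z<75)); rep("15-35",R&(Z>14)&(Z<35));rep("tray",R&(Z>3.5)&(Z<9))
rep("50-70",R&(Z>50)&(Z<85))
print(np.median(C[250:280,230:260].reshape(-1,3),0))
for u in (315,322,330,340,350): print(u,[(v,*C[v,u].round(0)) for v in range(100,215,6)][0:0])
for v in range(100,215,5): print(v,C[v,327].round(1),C[v,345].round(1))
E
```

```text
z>90 [ 312  216   55   46 2295] z 103.6 rect [ 502.1 -111.9] [82.6 98.2] 3.23 [[458.0, -65.0], [464.0, -163.0], [546.0, -159.0], [541.0, -61.0]]
60 [ 296  102   60   33 1481] z 63.5 rect [747.  -90.3] [ 59.6 118.5] 4.9 [[712.0, -34.0], [722.0, -152.0], [782.0, -147.0], [772.0, -29.0]]
15-35 [353 142  12  36 233] z 24.0 rect [ 670.  -160.9] [75.2 15.7] 9.64 [[632.0, -159.0], [634.0, -175.0], [708.0, -162.0], [706.0, -147.0]]
15-35 [292 146   8  37 218] z 24.5 rect [659.8 -32.3] [75.7 14.7] 0.35 [[622.0, -25.0], [622.0, -40.0], [698.0, -39.0], [698.0, -25.0]]
15-35 [ 223  156   43   47 1101] z 20.9 rect [628.1  74.9] [60.4 80. ] 60.69 [[578.0, 68.0], [648.0, 29.0], [678.0, 82.0], [608.0, 121.0]]
15-35 [432 215  31  42 458] z 22.3 rect [ 516.7 -341.8] [95.2 25.4] 33.38 [[470.0, -357.0], [484.0, -379.0], [563.0, -326.0], [549.0, -305.0]]
tray [ 288  129   77   72 3222] z 6.0 rect [665.2 -98. ] [150.1 151.9] 4.9 [[584.0, -29.0], [597.0, -180.0], [746.0, -167.0], [733.0, -16.0]]
50-70 [ 295  102   61   34 1753] z 62.9 rect [747.4 -90.3] [ 61.2 118.5] 4.77 [[712.0, -34.0], [722.0, -152.0], 
[... 834 characters left out ...]
 704.4 -100.     4.8] [ 704.7 -138.2    5.2]
150 [693.2 -99.8   6.3] [ 694.5 -138.5    2.7]
155 [682.3 -99.7   7. ] [ 682.8 -137.8    6.9]
160 [671.1 -99.4   9.3] [ 672.1 -137.8    6.8]
165 [661.3 -99.9   4.9] [ 661.3 -137.6    7.1]
170 [ 650.7 -100.     4.3] [ 650.6 -137.6    6.9]
175 [ 640.  -100.     4.5] [ 640.1 -137.7    6.4]
180 [ 629.3 -100.     4.6] [ 628.9 -137.1    9.5]
185 [618.4 -99.7   6.2] [ 618.5 -137.3    8.1]
190 [ 608.4 -100.2    2.3] [ 608.1 -137.4    7.2]
195 [597.2 -99.7   6.6] [ 597.8 -137.7    5.1]
200 [ 587.1 -100.1    2.9] [ 5.879e+02 -1.385e+02 -4.000e-01]
205 [ 577.1 -100.8   -2.8] [ 577.1 -138.2    0.8]
210 [ 566.1 -100.2    1.6] [ 5.666e+02 -1.383e+02  3.000e-01]
```

View pics/crop0.png

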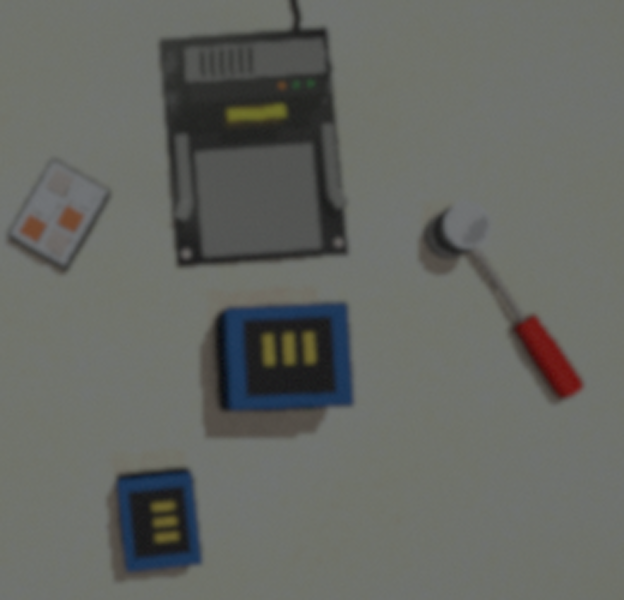

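The crop shows the large pack (terminals up, crop (287,355)), the dock with its yellow carriage (257,113), and the sill edge running from (178,265) to (348,253). The small look-alike is at (160,520). I'll refine the poses and plan the first reach.

Run:
```python
from h import *
from scipy.spatial.transform import Rotation as Ro
im=cv2.imread("pics/top0.png");d=np.load("top0.npy")
g=cv2.cvtColor(im,cv2.COLOR_BGR2GRAY).astype(float)
# sill edge: dark(dock)->bright(bench) subpixel along columns
pts=[]
for u in range(300,360,3):
    c=g[186:212,u]; gr=np.diff(cv2.GaussianBlur(c[:,None],(1,5),1).ravel()); i=gr[5:].argmax()+5
    pts.append((u,186+i+0.5))
P=unproj("top",pts,3.)
f=np.polyfit(P[:,1],P[:,0],1); r=P[:,0]-np.polyval(f,P[:,1]); k=abs(r)<2; f=np.polyfit(P[k,1],P[k,0],1)
print("sill fit",f,"yaw deg",-np.degrees(np.arctan(f[0])),"x at y=-104:",np.polyval(f,-104.5),"res",np.std(r[k]))
# left/right edges of dock plate
for rr in (155,165,175,185,190):
    row=cv2.GaussianBlur(g[rr:rr+1],(5,1),1).ravel();gd=np.diff(row)
    L=278+gd[278:302].argmin();R=352+gd[352:376].argmax()
    print(rr,unproj("top",[(L+.5,rr),(R+.5,rr)],6.)[:,:2].round(1).tolist())
# top of the pack
hsv=cv2.cvtColor(im,cv2.COLOR_BGR2HSV)
q=unproj("top",[(302,100)],0)
s=arm.read_state();R0=Ro.from_quat(s["ee_rot"]);print(s["position"],R0.as_matrix().round(3))
```

```text
sill fit [-8.21037180e-02  5.82202024e+02] yaw deg 4.693668708229622 x at y=-104: 590.78186268716 res 0.8038075331537395
155 [[681.7, -20.5], [683.2, -158.0]]
165 [[660.3, -22.7], [661.7, -160.0]]
175 [[638.9, -22.9], [640.4, -166.2]]
185 [[617.7, -27.2], [619.2, -176.5]]
190 [[607.1, -27.3], [608.5, -165.9]]
[277.88536163 559.80314916 231.35162147] [[-0.445 -0.896  0.   ]
 [-0.896  0.445  0.   ]
 [-0.     0.    -1.   ]]
```

```bash
cat >> h.py <<'E'
from scipy.spatial.transform import Rotation as Ro
YAW=np.radians(4.8);S=np.array([590.5,-104.5,6.]);D=np.array([np.cos(YAW),np.sin(YAW),0]);E_=np.array([-np.sin(YAW),np.cos(YAW),0])
def tilt(th,yaw=0):
    y=YAW+yaw;D=np.array([np.cos(y),np.sin(y),0]);E=np.array([-np.sin(y),np.cos(y),0])
    th=np.radians(th);z=np.sin(th)*D-np.cos(th)*np.array([0,0,1.]);x=-E
    return Ro.from_matrix(np.c_[x,np.cross(z,x),z])
def P(sx,sy,z): p=S+sx*D+sy*E_;p[2]=z;return p
def row(p,R,p0=None,R0=None):
    if p0 is None:
        s=arm.read_state();p0=s["position"];R0=Ro.from_quat(s["ee_rot"])
    return np.r_[R0.inv().apply(p-p0)/10,(R0.inv()*R).as_rotvec(degrees=True)].round(2)
def stat(s=None):
    s=s or arm.read_state();p=s["position"]-S;R=Ro.from_quat(s["ee_rot"]).as_matrix()
    print("t",round(s["clock"],2),"sill xyz",(p@D).round(1),(p@E_).round(1),s["position"][2].round(1),"F d/e/z",(s["contact_force"]@D).round(1),(s["contact_force"]@E_).round(1),s["contact_force"][2].round(1),"w",round(s["gripper_width"],1),"zt",R[:,2].round(3),"xt",R[:,0].round(3),"j",np.round(s["joints"],2))
E
python3 - <<'E'
from h import *
stat()
print(row(P(-185,0,231),tilt(0)),row(P(-185,0,200),tilt(40)))
E
```

```text
t 0.7 sill xyz -255.9 688.1 231.4 F d/e/z -0.8 0.4 1.3 w 85.3 zt [ 0.  0. -1.] xt [-0.445 -0.896 -0.   ] j [ 1.37  0.38  0.01  0.   -1.19 -0.26]
[ 5.518e+01 -4.172e+01  3.000e-02 -0.000e+00  0.000e+00 -3.120e+01] [ 55.18 -41.72   3.13  38.99 -10.88 -29.91]
```

Request:
move_arm(
  targets=[
    [55.2, -41.7, 0, 0, 0, -31.2, 110],
    [55.2, -41.7, 0, 0, 0, -31.2, 110],
    [55.2, -41.7, 0, 0, 0, -31.2, 110],
    [55.2, -41.7, 0, 0, 0, -31.2, 110],
    [55.2, -41.7, 0, 0, 0, -31.2, 110],
    [55.2, -41.7, 0, 0, 0, -31.2, 110],
    [55.2, -41.7, 0, 0, 0, -31.2, 110],
    [55.2, -41.7, 0, 0, 0, -31.2, 110],
    [55.2, -41.7, 0, 0, 0, -31.2, 110],
    [55.2, -41.7, 0, 0, 0, -31.2, 110],
    [55.2, -41.7, 0, 0, 0, -31.2, 110],
    [55.2, -41.7, 0, 0, 0, -31.2, 110],
    [55.2, -41.7, 0, 0, 0, -31.2, 110],
    [55.2, -41.7, 0, 0, 0, -31.2, 110],
    [55.2, -41.7, 0, 0, 0, -31.2, 110],
    [55.2, -41.7, 0, 0, 0, -31.2, 110],
  ],
)

```text
clock: 2.7
position: [406.0, -119.1, 231.5]
ee_rot: [0.737, -0.676, 0.0, -0.0]
contact_force: [-0.5, 0.2, -1.0]
gripper_width: 48.2
```

Run:
```python
from h import *
stat()
print(row(P(-175,0,200),tilt(40)),row(P(-175,0,30),tilt(40)))
```

```text
t 2.7 sill xyz -185.0 0.9 231.5 F d/e/z -0.5 0.3 -1.0 w 48.2 zt [ 0.  0. -1.] xt [ 0.086 -0.996 -0.   ] j [ 0.1   0.03 -0.45 -0.   -1.09  1.55]
[ 0.09 -1.    3.15 39.98  0.05  0.12] [ 0.09 -0.99 20.15 39.98  0.05  0.12]
```

Request:
move_arm(
  targets=[
    [0, -0.5, 1.5, 10, 0, 0, 110],
    [0, -0.7, 2.2, 20, 0, 0, 110],
    [0, -1, 3, 30, 0, 0, 110],
    [0, -1, 3, 40, 0, 0, 110],
    [0, -1, 3, 40, 0, 0, 110],
    [0, -1, 3, 40, 0, 0, 110],
  ],
)

```text
clock: 3.45
position: [417.3, -123.4, 204.6]
ee_rot: [0.693, -0.634, 0.229, -0.255]
contact_force: [1.6, -0.1, 0.2]
gripper_width: 48.8
```

Run:
```python
from h import *
stat()
im,d=arm.get_image("scene");cv2.imwrite("pics/s1.png",im)
print(row(P(-165,0,30),tilt(40)))
```

```text
t 3.45 sill xyz -174.2 -4.4 204.6 F d/e/z 1.6 -0.2 0.2 w 48.8 zt [ 0.64   0.062 -0.766] xt [ 0.09  -0.996 -0.006] j [ 0.08 -0.17 -0.88 -0.07 -0.16  1.65]
[-0.33 10.54 13.95 -0.03  0.49  0.07]
```

View pics/s1.png

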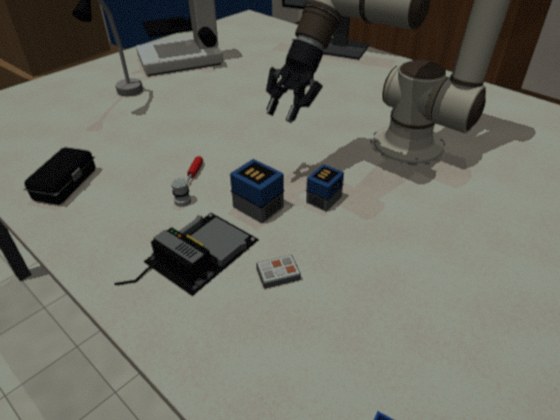

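The wrist joint runs into its limit at 40° of tilt. A 10° tilt is enough: at a TCP height of about 33 mm the gripper body clears the pack's top and only the tips touch, below 50 mm. Next I go to 10° and lower behind the pack.

Run:
```python
from h import *
print(row(P(-172,0,150),tilt(10)),row(P(-172,0,33),tilt(10)))
```

```text
[ -0.4    3.36   4.31 -30.03   0.46   0.2 ] [ -0.34  10.89  13.27 -30.03   0.46   0.2 ]
```

Request:
move_arm(
  targets=[
    [0, 1, 1.5, -10, 0, 0, 110],
    [-0.2, 2, 3, -20, 0.2, 0.1, 110],
    [-0.4, 3.4, 4.3, -30, 0.5, 0.2, 110],
    [-0.4, 3.4, 4.3, -30, 0.5, 0.2, 110],
    [-0.4, 5.3, 6.5, -30, 0.5, 0.2, 110],
    [-0.4, 7.2, 8.8, -30, 0.5, 0.2, 110],
    [-0.4, 9.1, 11.1, -30, 0.5, 0.2, 110],
    [-0.3, 10.9, 13.3, -30, 0.5, 0.2, 110],
    [-0.3, 10.9, 13.3, -30, 0.5, 0.2, 110],
    [-0.3, 10.9, 13.3, -30, 0.5, 0.2, 110],
  ],
)

```text
clock: 4.75
position: [418.1, -119.5, 32.4]
ee_rot: [0.733, -0.675, 0.059, -0.064]
contact_force: [-0.0, -0.0, 0.6]
gripper_width: 48.7
```

Run:
```python
from h import *
stat()
im,d=arm.get_image("scene");cv2.imwrite("pics/s2.png",cv2.resize(im[40:280,130:450],None,fx=2.4,fy=2.4))
im,d=arm.get_image("top");cv2.imwrite("pics/t2.png",cv2.resize(im[90:340,220:480],None,fx=2.4,fy=2.4))
C=cloud("top",d);m=(C[...,2]>85)&(C[...,2]<112)&(C[...,0]>440)&(C[...,0]<600)
```

```text
t 4.75 sill xyz -173.0 -0.5 32.4 F d/e/z -0.0 0.0 0.6 w 48.7 zt [ 0.173  0.014 -0.985] xt [ 0.083 -0.997  0.   ] j [ 0.1   0.29 -0.82  0.01 -0.29  1.54]
```

View pics/s2.png

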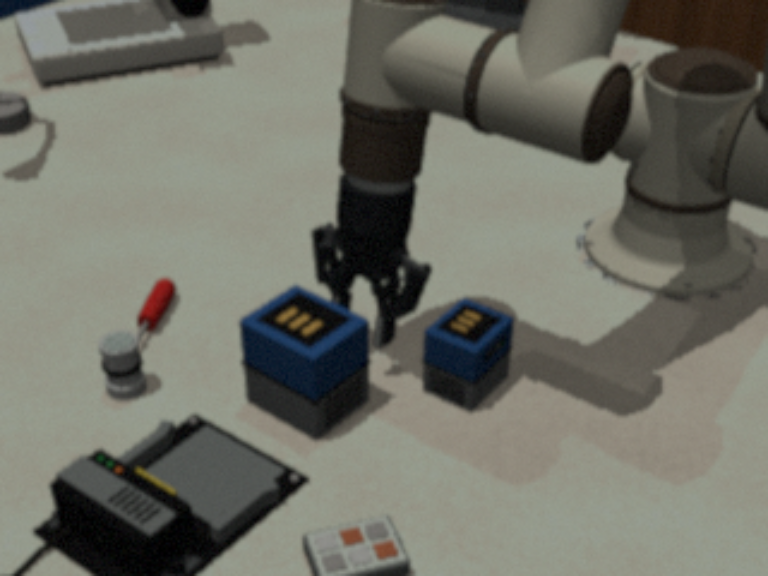

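View pics/t2.png

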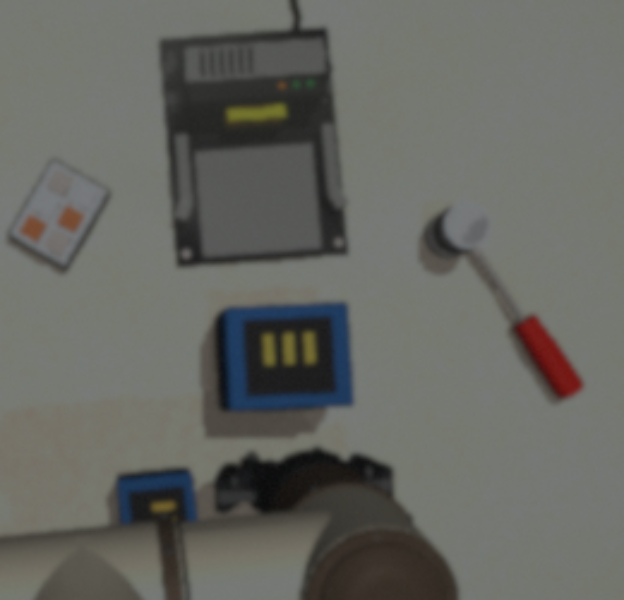

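The tips stand centred behind the large pack, the body is clear of its top (crop (285,370)), and nothing else is near. Pushing forward now.

Request:
move_arm(
  targets=[
    [0, -0.98, 0.17, 0, 0, 0, 110],
    [0, -1.97, 0.35, 0, 0, 0, 110],
    [0, -2.27, 0.4, 0, 0, 0, 110],
    [0, -2.56, 0.45, 0, 0, 0, 110],
    [0, -2.86, 0.5, 0, 0, 0, 110],
    [0, -3.15, 0.56, 0, 0, 0, 110],
    [0, -3.45, 0.61, 0, 0, 0, 110],
    [0, -3.74, 0.66, 0, 0, 0, 110],
    [0, -3.94, 0.69, 0, 0, 0, 110],
  ],
)

```text
clock: 5.98
position: [456.1, -116.4, 30.8]
ee_rot: [0.733, -0.675, 0.058, -0.063]
contact_force: [-2.5, -0.7, -1.6]
gripper_width: 48.7
```

```bash
cat >> h.py <<'E'
def pack(pic=None):
    im,d=arm.get_image("top")
    if pic: cv2.imwrite(pic,cv2.resize(im[90:340,220:480],None,fx=2.4,fy=2.4))
    C=cloud("top",d);m=((C[...,2]>85)&(C[...,2]<112)&(C[...,0]>440)&(C[...,0]<640)&(abs(C[...,1]+110)<75)).astype(np.uint8)
    hsv=cv2.cvtColor(im,cv2.COLOR_BGR2HSV)
    k,l,st,_=cv2.connectedComponentsWithStats(m);i=1+st[1:,4].argmax()
    r=cv2.minAreaRect(C[l==i][:,:2].astype(np.float32));c=np.r_[r[0],0]-S
    print("pack rect sill",(c@D).round(1),(c@E_).round(1),np.round(r[1],1),round(r[2],2),"z",np.median(C[l==i][:,2]).round(1))
E
python3 - <<'E'
from h import *
stat();pack("pics/t3.png");stat()
E
```

```text
t 5.97 sill xyz -134.9 -0.6 30.8 F d/e/z -2.6 -0.5 -1.6 w 48.7 zt [ 0.169  0.014 -0.986] xt [ 0.082 -0.997 -0.   ] j [ 0.1   0.34 -0.73  0.01 -0.33  1.55]
pack rect sill -83.4 0.7 [81.9 98.8] 4.55 z 103.6
t 6.03 sill xyz -134.2 -0.6 31.0 F d/e/z -1.1 0.0 -1.3 w 48.7 zt [ 0.17   0.014 -0.985] xt [ 0.082 -0.997  0.   ] j [ 0.1   0.34 -0.73  0.01 -0.33  1.55]
```

View pics/t3.png

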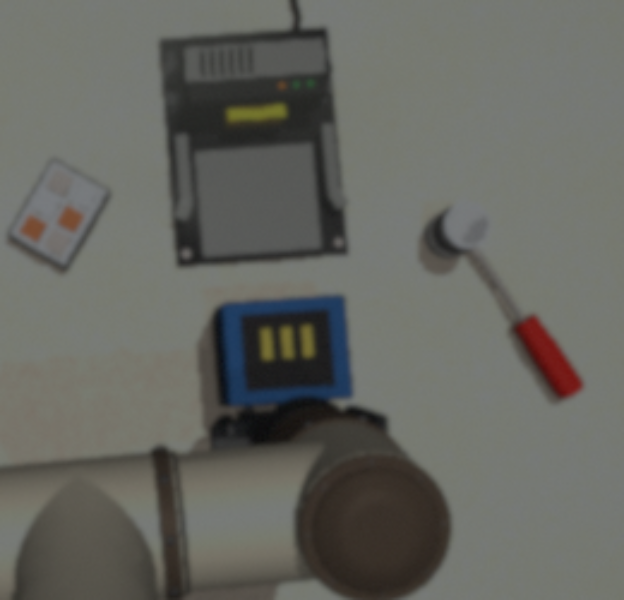

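Contact is made: the pack slid about 5 mm and squared itself to 4.6° yaw against the dock's 4.8°, at 2.6 N. About 42 mm remain.

Request:
move_arm(
  targets=[
    [0, -0.25, 0.04, 0, 0, 0, 110],
    [0, -0.49, 0.09, 0, 0, 0, 110],
    [0, -0.74, 0.13, 0, 0, 0, 110],
    [0, -0.98, 0.17, 0, 0, 0, 110],
    [0, -1.23, 0.22, 0, 0, 0, 110],
    [0, -1.48, 0.26, 0, 0, 0, 110],
    [0, -1.72, 0.3, 0, 0, 0, 110],
    [0, -1.97, 0.35, 0, 0, 0, 110],
    [0, -2.22, 0.39, 0, 0, 0, 110],
    [0, -2.46, 0.43, 0, 0, 0, 110],
    [0, -2.71, 0.48, 0, 0, 0, 110],
    [0, -2.96, 0.52, 0, 0, 0, 110],
    [0, -3.2, 0.56, 0, 0, 0, 110],
    [0, -3.45, 0.61, 0, 0, 0, 110],
  ],
)

```text
clock: 7.78
position: [492.0, -113.4, 31.2]
ee_rot: [0.733, -0.675, 0.058, -0.063]
contact_force: [-3.0, -0.2, -0.3]
gripper_width: 48.8
```

Run:
```python
from h import *
stat();pack();stat()
```

```text
t 7.78 sill xyz -98.9 -0.6 31.2 F d/e/z -3.0 0.1 -0.3 w 48.8 zt [ 0.171  0.014 -0.985] xt [ 0.082 -0.997  0.   ] j [ 0.1   0.38 -0.65  0.01 -0.37  1.55]
pack rect sill -47.7 0.8 [82.8 98.4] 4.66 z 103.7
t 7.83 sill xyz -98.3 -0.6 31.3 F d/e/z -2.1 -0.0 -1.9 w 48.7 zt [ 0.172  0.014 -0.985] xt [ 0.082 -0.997  0.   ] j [ 0.1   0.38 -0.65  0.01 -0.37  1.55]
```

Now 1 mm steps until the force rises at the sill.

Request:
move_arm(
  targets=[
    [0, -0.1, 0.02, 0, 0, 0, 110],
    [0, -0.2, 0.03, 0, 0, 0, 110],
    [0, -0.3, 0.05, 0, 0, 0, 110],
    [0, -0.39, 0.07, 0, 0, 0, 110],
    [0, -0.49, 0.09, 0, 0, 0, 110],
    [0, -0.54, 0.1, 0, 0, 0, 110],
  ],
)

```text
clock: 8.57
position: [497.5, -112.9, 31.2]
ee_rot: [0.733, -0.675, 0.058, -0.063]
contact_force: [-3.6, 0.3, 1.5]
gripper_width: 49.0
```

Run:
```python
from h import *
stat();pack();stat()
```

```text
t 8.57 sill xyz -93.4 -0.6 31.2 F d/e/z -3.5 0.6 1.5 w 49.0 zt [ 0.171  0.014 -0.985] xt [ 0.082 -0.997  0.   ] j [ 0.1   0.39 -0.64  0.01 -0.38  1.55]
pack rect sill -42.4 0.8 [82.6 98.6] 4.69 z 103.7
t 8.62 sill xyz -93.4 -0.6 31.2 F d/e/z -2.9 -0.3 1.1 w 48.2 zt [ 0.171  0.014 -0.985] xt [ 0.082 -0.997  0.   ] j [ 0.1   0.39 -0.64  0.01 -0.38  1.55]
```

Request:
move_arm(
  targets=[
    [0, -0.05, 0.01, 0, 0, 0, 110],
    [0, -0.1, 0.02, 0, 0, 0, 110],
    [0, -0.15, 0.03, 0, 0, 0, 110],
  ],
)

```text
clock: 9.0
position: [498.7, -112.9, 31.1]
ee_rot: [0.733, -0.675, 0.058, -0.063]
contact_force: [-4.5, -0.8, 2.8]
gripper_width: 48.7
```

Run:
```python
from h import *
stat();pack();stat()
```

```text
t 9.0 sill xyz -92.1 -0.6 31.1 F d/e/z -4.6 -0.4 2.8 w 48.7 zt [ 0.171  0.014 -0.985] xt [ 0.082 -0.997  0.   ] j [ 0.1   0.39 -0.63  0.01 -0.38  1.55]
pack rect sill -40.9 0.9 [81.9 98.5] 5.04 z 103.7
t 9.05 sill xyz -92.1 -0.7 31.1 F d/e/z -5.5 0.9 2.9 w 48.3 zt [ 0.17   0.014 -0.985] xt [ 0.082 -0.997  0.   ] j [ 0.1   0.39 -0.63  0.01 -0.38  1.55]
```

Request:
move_arm(
  targets=[
    [0, -0.05, 0.01, 0, 0, 0, 110],
    [0, -0.1, 0.02, 0, 0, 0, 110],
  ],
)

```text
clock: 9.3
position: [498.8, -112.9, 30.9]
ee_rot: [0.733, -0.675, 0.058, -0.062]
contact_force: [-7.0, -1.2, 4.9]
gripper_width: 48.6
```

Run:
```python
from h import *
stat();pack();stat()
```

```text
t 9.3 sill xyz -92.1 -0.7 30.9 F d/e/z -7.1 -0.6 4.9 w 48.6 zt [ 0.169  0.014 -0.986] xt [ 0.082 -0.997 -0.   ] j [ 0.1   0.39 -0.63  0.01 -0.38  1.55]
pack rect sill -40.9 0.8 [82.  98.6] 4.91 z 103.7
t 9.35 sill xyz -92.1 -0.7 30.9 F d/e/z -7.9 0.2 5.6 w 48.6 zt [ 0.169  0.014 -0.986] xt [ 0.082 -0.997 -0.   ] j [ 0.1   0.39 -0.63  0.01 -0.38  1.55]
```

The pack is square against the sill: centre at -40.9 mm, yaw 4.9°, and the force rises with no further motion. Backing off and rising for the tip.

Request:
move_arm(
  targets=[
    [0, 0.5, -0.09, 0, 0, 0, 110],
    [0, 1.5, -0.26, 0, 0, 0, 110],
    [0, 2.46, -0.43, 0, 0, 0, 110],
    [0, 2.46, -0.43, 0, 0, 0, 110],
    [0, 2, -3.1, 0, 0, 0, 110],
    [0, 1.5, -6.0, 0, 0, 0, 110],
    [0, 1.5, -6.0, 0, 0, 0, 110],
    [0, 1.5, -6.0, 0, 0, 0, 110],
  ],
)

```text
clock: 10.35
position: [474.7, -114.8, 87.3]
ee_rot: [0.733, -0.675, 0.058, -0.063]
contact_force: [0.8, 0.7, -0.8]
gripper_width: 49.0
```

Run:
```python
from h import *
stat();pack();stat()
s=arm.read_state();p0=s["position"];R0=Ro.from_quat(s["ee_rot"])
def c(ph,h=84): ph=np.radians(ph);return -82*np.cos(ph)+h*np.sin(ph)-11, 82*np.sin(ph)+h*np.cos(ph)+1
for ph in range(0,60,4):
    x,z=c(ph);print(ph,round(x,1),round(z,1),row(P(x,0,z),tilt(10),p0,R0))
```

```text
t 10.35 sill xyz -116.3 -0.5 87.3 F d/e/z 0.9 0.7 -0.8 w 49.0 zt [ 0.171  0.014 -0.985] xt [ 0.082 -0.997 -0.   ] j [ 0.1   0.26 -0.63  0.01 -0.51  1.55]
pack rect sill -41.2 0.9 [82.7 98.8] 5.1 z 103.6
t 10.4 sill xyz -116.6 -0.5 86.9 F d/e/z -0.7 -0.1 -0.1 w 48.6 zt [ 0.17   0.014 -0.985] xt [ 0.082 -0.997 -0.   ] j [ 0.1   0.26 -0.63  0.01 -0.51  1.55]
0 -93.0 85.0 [-0.06 -2.29  0.58  0.2  -0.01 -0.1 ]
4 -86.9 90.5 [-0.06 -2.98  0.14  0.2  -0.01 -0.1 ]
8 -80.5 95.6 [-0.06 -3.7  -0.25  0.2  -0.01 -0.1 ]
12 -73.7 100.2 [-0.06 -4.45 -0.59  0.2  -0.01 -0.1 ]
16 -66.7 104.3 [-0.06 -5.21 -0.87  0.2  -0.01 -0.1 ]
20 -59.3 108.0 [-0.06 -6.   -1.11  0.2  -0.01 -0.1 ]
24 -51.7 111.1 [-0.06 -6.8  -1.28  0.2  -0.01 -0.1 ]
28 -44.0 113.7 [-0.07 -7.61 -1.41  0.2  -0.01 -0.1 ]
32 -36.0 115.7 [-0.07 -8.43 -1.47  0.2  -0.01 -0.1 ]
36 -28.0 117.2 [-0.07 -9.24 -1.48  0.2  -0.01 -0.1 ]
40 -19.8 118.1 [-7.000e-02 -1.006e+01 -1.430e+00  2.000e-01 -1.000e-02 -1.000e-01]
44 -11.6 118.4 [-7.000e-02 -1.088e+01 -1.320e+00  2.000e-01 -1.000e-02 -1.000e-01]
48 -3.4 118.1 [-7.000e-02 -1.168e+01 -1.160e+00  2.000e-01 -1.000e-02 -1.000e-01]
52 4.7 117.3 [-7.000e-02 -1.247e+01 -9.400e-01  2.000e-01 -1.000e-02 -1.000e-01]
56 12.8 116.0 [-8.000e-02 -1.324e+01 -6.700e-01  2.000e-01 -1.000e-02 -1.000e-01]
```

Request:
move_arm(
  targets=[
    [0, -1.0, 0.25, 0, 0, 0, 110],
    [0, -1.8, 0.45, 0, 0, 0, 110],
    [0, -2.1, 0.55, 0, 0, 0, 110],
    [0, -2.3, 0.55, 0, 0, 0, 110],
    [0, -2.5, 0.45, 0, 0, 0, 110],
    [0, -2.75, 0.3, 0, 0, 0, 110],
    [0, -3.0, 0.15, 0, 0, 0, 110],
    [0, -3.35, -0.05, 0, 0, 0, 110],
    [0, -3.7, -0.25, 0, 0, 0, 110],
    [0, -4.07, -0.42, 0, 0, 0, 110],
    [0, -4.45, -0.6, 0, 0, 0, 110],
  ],
)

```text
clock: 11.78
position: [518.0, -111.2, 101.4]
ee_rot: [0.733, -0.675, 0.058, -0.063]
contact_force: [-0.2, -0.3, -0.4]
gripper_width: 48.2
```

Run:
```python
from h import *
stat()
im,d=arm.get_image("scene");cv2.imwrite("pics/s4.png",cv2.resize(im[40:280,130:450],None,fx=2.4,fy=2.4));stat()
```

```text
t 11.78 sill xyz -72.8 -0.6 101.4 F d/e/z -0.2 -0.3 -0.4 w 48.2 zt [ 0.171  0.014 -0.985] xt [ 0.082 -0.997  0.   ] j [ 0.1   0.29 -0.52  0.   -0.58  1.55]
t 11.82 sill xyz -72.0 -0.7 101.8 F d/e/z -1.0 -0.2 -0.0 w 48.5 zt [ 0.173  0.014 -0.985] xt [ 0.083 -0.997  0.   ] j [ 0.1   0.29 -0.52  0.   -0.58  1.55]
```

View pics/s4.png

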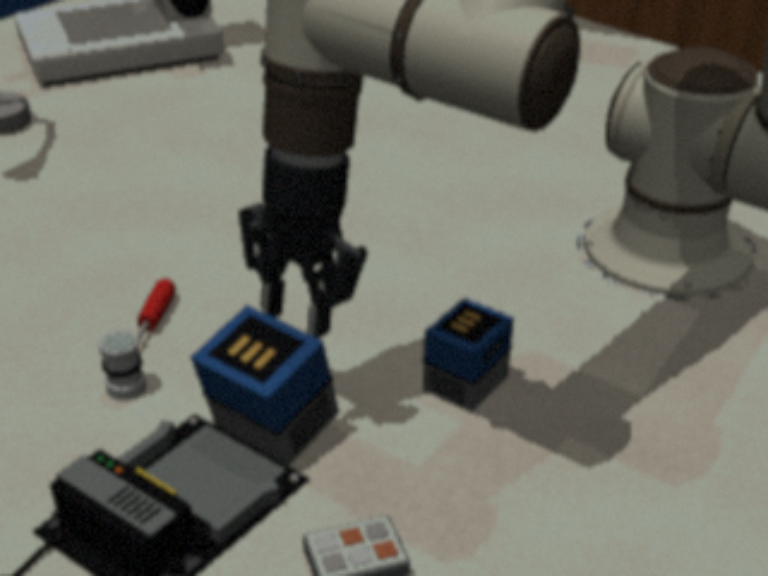

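The pack leans cleanly about its foot on the sill (pack at (265,380)), at about 1 N. Continuing slowly.

Request:
move_arm(
  targets=[
    [0, -0.38, -0.14, 0, 0, 0, 110],
    [0, -0.76, -0.28, 0, 0, 0, 110],
    [0, -1.15, -0.4, 0, 0, 0, 110],
    [0, -1.55, -0.52, 0, 0, 0, 110],
    [0, -1.95, -0.6, 0, 0, 0, 110],
    [0, -2.35, -0.69, 0, 0, 0, 110],
    [0, -2.75, -0.75, 0, 0, 0, 110],
    [0, -3.16, -0.82, 0, 0, 0, 110],
    [0, -3.57, -0.85, 0, 0, 0, 110],
    [0, -3.98, -0.88, 0, 0, 0, 110],
    [0, -4.38, -0.88, 0, 0, 0, 110],
    [0, -4.79, -0.89, 0, 0, 0, 110],
  ],
)

```text
clock: 13.32
position: [563.5, -107.5, 118.2]
ee_rot: [0.733, -0.675, 0.058, -0.063]
contact_force: [-0.5, 0.2, -0.2]
gripper_width: 48.5
```

Run:
```python
from h import *
stat()
im,d=arm.get_image("scene");cv2.imwrite("pics/s5.png",cv2.resize(im[40:280,130:450],None,fx=2.4,fy=2.4));stat()
```

```text
t 13.32 sill xyz -27.2 -0.7 118.2 F d/e/z -0.5 0.3 -0.2 w 48.5 zt [ 0.171  0.014 -0.985] xt [ 0.082 -0.997  0.   ] j [ 0.1   0.34 -0.4   0.   -0.66  1.56]
t 13.38 sill xyz -26.4 -0.8 118.5 F d/e/z 0.4 0.5 -0.4 w 48.8 zt [ 0.172  0.014 -0.985] xt [ 0.083 -0.997  0.   ] j [ 0.1   0.34 -0.4   0.   -0.66  1.56]
```

View pics/s5.png

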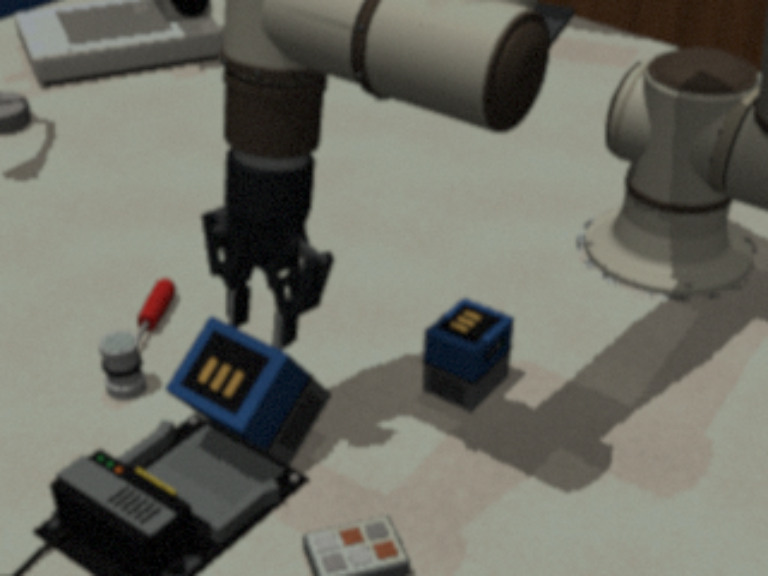

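It leans about 38° with the tips still on its near face. On past the balance point.

Request:
move_arm(
  targets=[
    [0, -0.41, 0.02, 0, 0, 0, 110],
    [0, -0.82, 0.05, 0, 0, 0, 110],
    [0, -1.23, 0.1, 0, 0, 0, 110],
    [0, -1.64, 0.16, 0, 0, 0, 110],
    [0, -2.04, 0.24, 0, 0, 0, 110],
    [0, -2.44, 0.32, 0, 0, 0, 110],
    [0, -2.84, 0.43, 0, 0, 0, 110],
    [0, -3.23, 0.5, 0, 0, 0, 110],
  ],
)

```text
clock: 14.38
position: [596.0, -104.8, 118.7]
ee_rot: [0.733, -0.675, 0.058, -0.063]
contact_force: [0.2, -0.4, 0.9]
gripper_width: 48.8
```

Run:
```python
from h import *
stat()
im,d=arm.get_image("scene");cv2.imwrite("pics/s6.png",cv2.resize(im[40:280,130:450],None,fx=2.4,fy=2.4));stat()
```

```text
t 14.38 sill xyz 5.5 -0.8 118.7 F d/e/z 0.1 -0.4 0.9 w 48.8 zt [ 0.171  0.014 -0.985] xt [ 0.082 -0.997  0.   ] j [ 0.09  0.38 -0.32  0.   -0.69  1.56]
t 14.43 sill xyz 6.0 -0.8 118.8 F d/e/z -0.2 0.2 0.7 w 48.7 zt [ 0.172  0.014 -0.985] xt [ 0.082 -0.997  0.   ] j [ 0.09  0.38 -0.32  0.   -0.69  1.56]
```

View pics/s6.png

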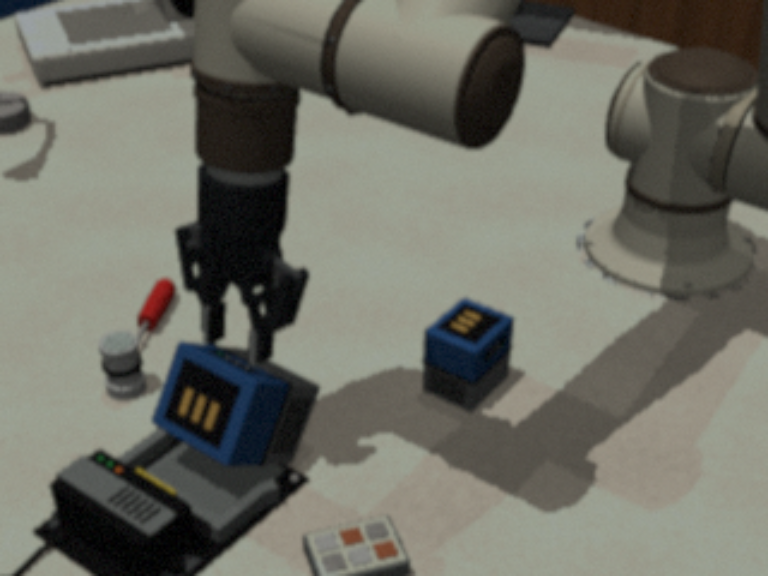

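Request:
move_arm(
  targets=[
    [0, 0, 0, 0, 0, 0, 110],
    [0, 0, 0, 0, 0, 0, 110],
    [0, 0, 0, 0, 0, 0, 110],
    [0, 0, 0, 0, 0, 0, 110],
  ],
)

```text
clock: 14.92
position: [595.6, -104.8, 118.8]
ee_rot: [0.733, -0.675, 0.058, -0.063]
contact_force: [0.7, -0.8, 0.2]
gripper_width: 48.7
```

Run:
```python
from h import *
stat()
im,d=arm.get_image("scene");cv2.imwrite("pics/s7.png",cv2.resize(im[40:280,130:450],None,fx=2.4,fy=2.4));stat()
```

```text
t 14.93 sill xyz 5.0 -0.8 118.8 F d/e/z 0.7 -0.9 0.2 w 48.7 zt [ 0.171  0.014 -0.985] xt [ 0.082 -0.997  0.   ] j [ 0.09  0.38 -0.32  0.   -0.69  1.56]
t 14.97 sill xyz 5.1 -0.8 118.8 F d/e/z 0.4 -0.0 0.5 w 48.3 zt [ 0.171  0.014 -0.985] xt [ 0.082 -0.997  0.   ] j [ 0.09  0.38 -0.32  0.   -0.69  1.56]
```

View pics/s7.png

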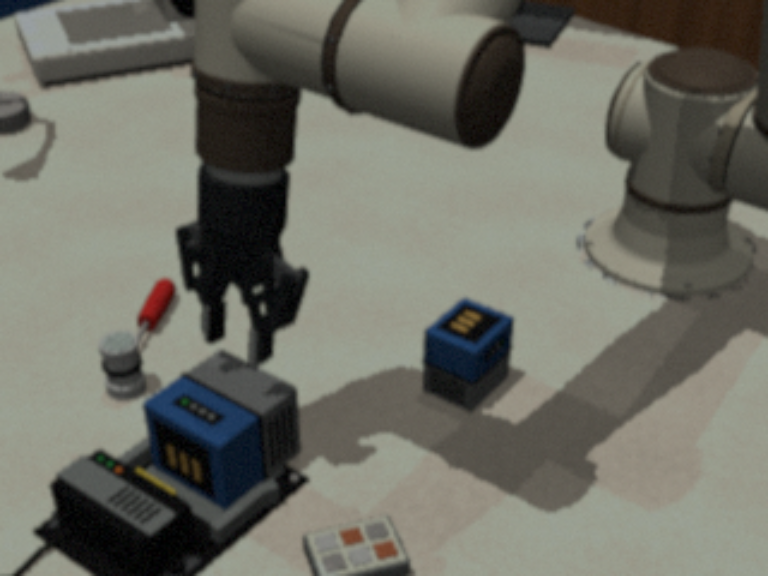

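The pack lies flat in the bay, gauge face up, terminals toward the carriage (pack at (225,420)). Backing off, lowering behind the butt end, and measuring.

Request:
move_arm(
  targets=[
    [0, 2.5, -0.9, 0, 0, 0, 110],
    [0, 6, -1.5, 0, 0, 0, 110],
    [0, 6, -1.5, 0, 0, 0, 110],
    [0, 7, 4.2, 0, 0, 0, 110],
    [0, 7.4, 7.5, 0, 0, 0, 110],
    [0, 7.4, 7.5, 0, 0, 0, 110],
    [0, 7.4, 7.5, 0, 0, 0, 110],
  ],
)

```text
clock: 15.85
position: [537.5, -109.7, 33.4]
ee_rot: [0.733, -0.675, 0.059, -0.064]
contact_force: [1.2, 0.9, 0.0]
gripper_width: 48.5
```

```bash
cat >> h.py <<'E'
def pack2(pic=None):
    im,d=arm.get_image("top")
    if pic: cv2.imwrite(pic,cv2.resize(im[90:340,220:480],None,fx=2.4,fy=2.4))
    C=cloud("top",d);m=((C[...,2]>78)&(C[...,2]<97)&(C[...,0]>572)&(C[...,0]<740)&(abs(C[...,1]+100)<75)).astype(np.uint8)
    k,l,st,_=cv2.connectedComponentsWithStats(m);i=1+st[1:,4].argmax();Q=C[l==i]
    r=cv2.minAreaRect(Q[:,:2].astype(np.float32));c=np.r_[r[0],0]-S;b=np.c_[cv2.boxPoints(r),np.zeros(4)]-S
    A=np.c_[Q[:,:2]-Q[:,:2].mean(0),np.ones(len(Q))];f=np.linalg.lstsq(A,Q[:,2],rcond=None)[0]
    print("pack rect sill",(c@D).round(1),(c@E_).round(1),np.round(r[1],1),round(r[2],2),"z",np.median(Q[:,2]).round(1),"slope deg",np.degrees(f[:2]).round(2),"corners",np.c_[b@D,b@E_].round(1).tolist())
E
python3 - <<'E'
from h import *
stat();pack2("pics/t8.png");stat()
im,d=arm.get_image("scene");cv2.imwrite("pics/s8.png",cv2.resize(im[40:280,130:450],None,fx=2.4,fy=2.4))
E
```

```text
t 15.85 sill xyz -53.3 -0.7 33.4 F d/e/z 1.2 0.8 0.0 w 48.5 zt [ 0.173  0.014 -0.985] xt [ 0.083 -0.997  0.001] j [ 0.1   0.43 -0.54  0.01 -0.42  1.55]
pack rect sill 30.7 0.9 [104.3  98.6] 4.24 z 87.5 slope deg [ 0.17 -0.14] corners [[-21.0, 50.7], [-22.0, -47.9], [82.3, -49.0], [83.3, 49.7]]
t 15.9 sill xyz -53.2 -0.7 33.8 F d/e/z 0.1 0.1 0.1 w 48.3 zt [ 0.174  0.014 -0.985] xt [ 0.083 -0.997  0.   ] j [ 0.1   0.43 -0.54  0.01 -0.42  1.55]
```

View pics/t8.png

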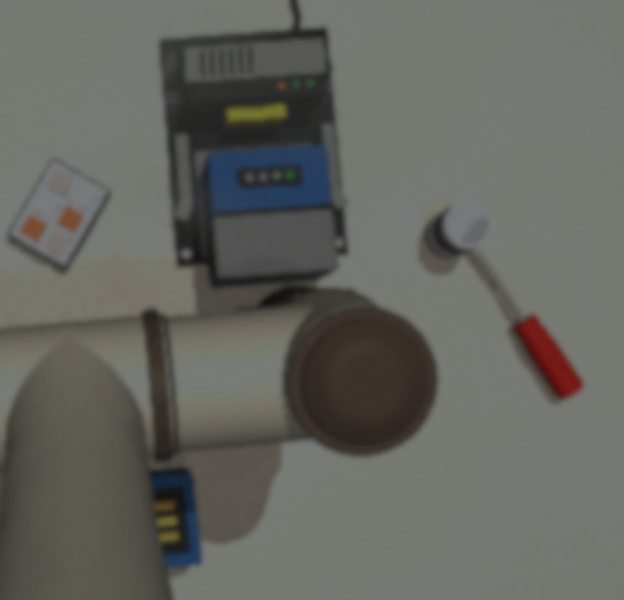

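View pics/s8.png

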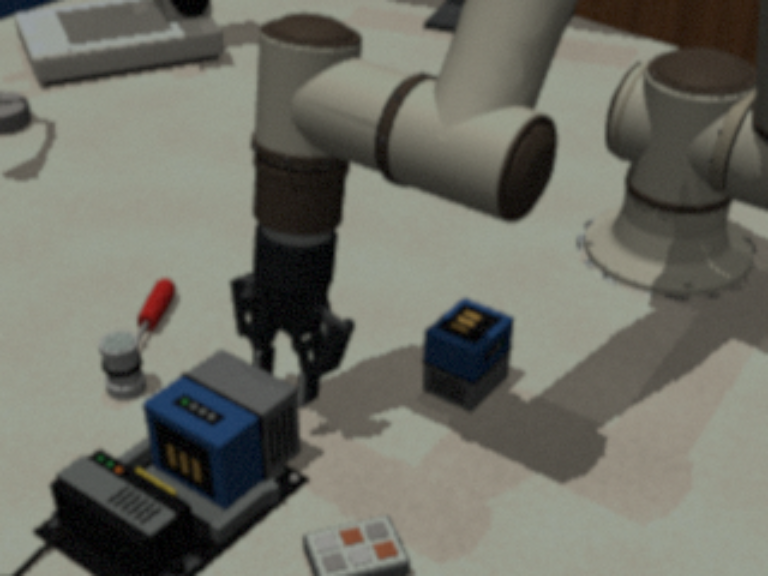

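The pack is flat (slope under 0.3°), its butt end 21 mm before the sill and its middle at +30.7 mm, aligned within 0.6°. Pushing it in.

Request:
move_arm(
  targets=[
    [0, -0.8, 0.14, 0, 0, 0, 110],
    [0, -1.5, 0.26, 0, 0, 0, 110],
    [0, -1.8, 0.32, 0, 0, 0, 110],
    [0, -2.05, 0.36, 0, 0, 0, 110],
    [0, -2.3, 0.41, 0, 0, 0, 110],
    [0, -2.55, 0.45, 0, 0, 0, 110],
    [0, -2.8, 0.49, 0, 0, 0, 110],
    [0, -3.05, 0.54, 0, 0, 0, 110],
    [0, -3.3, 0.58, 0, 0, 0, 110],
    [0, -3.55, 0.63, 0, 0, 0, 110],
    [0, -3.8, 0.67, 0, 0, 0, 110],
    [0, -4.05, 0.71, 0, 0, 0, 110],
  ],
)

```text
clock: 17.45
position: [577.0, -106.4, 32.0]
ee_rot: [0.733, -0.675, 0.058, -0.063]
contact_force: [-1.1, -0.0, -1.7]
gripper_width: 48.6
```

Run:
```python
from h import *
stat();pack2();stat()
```

```text
t 17.45 sill xyz -13.6 -0.7 32.0 F d/e/z -1.1 0.1 -1.7 w 48.6 zt [ 0.171  0.014 -0.985] xt [ 0.082 -0.997  0.   ] j [ 0.09  0.48 -0.45  0.   -0.47  1.55]
pack rect sill 53.8 0.7 [94.6 98.5] 4.87 z 87.5 slope deg [ 0.05 -0.17] corners [[6.4, 49.9], [6.6, -48.6], [101.2, -48.5], [101.1, 50.0]]
t 17.5 sill xyz -13.1 -0.7 32.2 F d/e/z -0.7 0.6 -2.3 w 48.5 zt [ 0.171  0.014 -0.985] xt [ 0.082 -0.997  0.   ] j [ 0.09  0.48 -0.45  0.01 -0.47  1.55]
```

Request:
move_arm(
  targets=[
    [0, -0.2, 0.03, 0, 0, 0, 110],
    [0, -0.4, 0.07, 0, 0, 0, 110],
    [0, -0.6, 0.1, 0, 0, 0, 110],
    [0, -0.8, 0.14, 0, 0, 0, 110],
    [0, -1.0, 0.17, 0, 0, 0, 110],
    [0, -1.15, 0.2, 0, 0, 0, 110],
    [0, -1.3, 0.23, 0, 0, 0, 110],
  ],
)

```text
clock: 18.38
position: [590.1, -105.3, 32.1]
ee_rot: [0.733, -0.675, 0.058, -0.063]
contact_force: [-2.7, -0.4, 0.7]
gripper_width: 48.4
```

Run:
```python
from h import *
stat();pack2();stat()
```

```text
t 18.38 sill xyz -0.4 -0.8 32.1 F d/e/z -2.7 -0.2 0.7 w 48.4 zt [ 0.171  0.014 -0.985] xt [ 0.082 -0.997  0.   ] j [ 0.09  0.49 -0.42  0.   -0.49  1.55]
pack rect sill 69.5 0.6 [90.  98.8] 5.12 z 87.5 slope deg [ 0.14 -0.16] corners [[24.2, 49.7], [24.8, -49.1], [114.8, -48.6], [114.3, 50.2]]
t 18.43 sill xyz -0.2 -0.8 32.2 F d/e/z -1.7 -1.2 -0.5 w 48.2 zt [ 0.171  0.014 -0.985] xt [ 0.082 -0.997  0.   ] j [ 0.09  0.49 -0.42  0.   -0.49  1.55]
```

Request:
move_arm(
  targets=[
    [0, -0.1, 0.02, 0, 0, 0, 110],
    [0, -0.2, 0.03, 0, 0, 0, 110],
    [0, -0.3, 0.05, 0, 0, 0, 110],
    [0, -0.4, 0.07, 0, 0, 0, 110],
    [0, -0.5, 0.09, 0, 0, 0, 110],
    [0, -0.6, 0.1, 0, 0, 0, 110],
  ],
)

```text
clock: 19.18
position: [594.0, -105.2, 31.9]
ee_rot: [0.733, -0.675, 0.057, -0.062]
contact_force: [-6.6, 0.1, 4.0]
gripper_width: 48.4
```

Run:
```python
from h import *
stat();pack2("pics/t9.png");stat()
```

```text
t 19.18 sill xyz 3.4 -0.9 31.9 F d/e/z -6.6 0.7 4.0 w 48.4 zt [ 0.167  0.014 -0.986] xt [ 0.082 -0.997 -0.   ] j [ 0.09  0.5  -0.41  0.   -0.5   1.56]
pack rect sill 74.7 0.5 [86.2 98.8] 4.99 z 87.6 slope deg [ 0.11 -0.19] corners [[31.4, 49.7], [31.7, -49.1], [117.9, -48.8], [117.6, 50.0]]
t 19.23 sill xyz 3.7 -1.0 32.0 F d/e/z -6.5 -0.8 3.6 w 48.7 zt [ 0.167  0.014 -0.986] xt [ 0.082 -0.997  0.   ] j [ 0.09  0.5  -0.4   0.   -0.5   1.56]
```

View pics/t9.png

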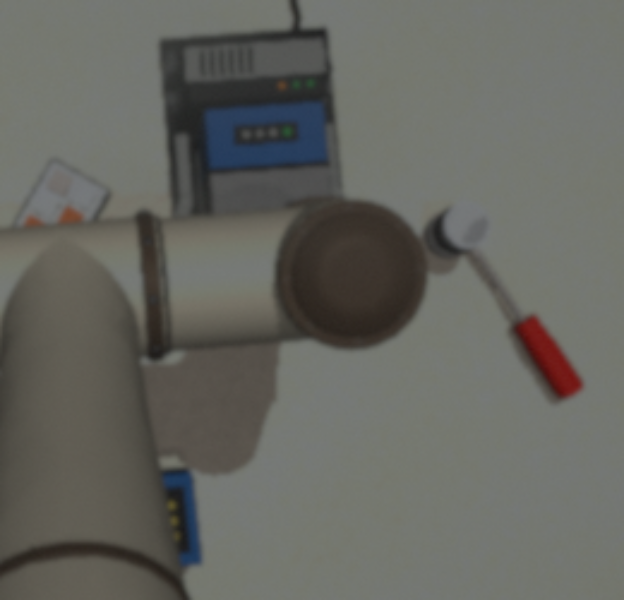

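Force is up to 6.5 N and the pack is moving the carriage (front at about 117.8 mm). On in 1 mm steps.

Request:
move_arm(
  targets=[
    [0, -0.1, 0.02, 0, 0, 0, 110],
    [0, -0.2, 0.03, 0, 0, 0, 110],
    [0, -0.3, 0.05, 0, 0, 0, 110],
    [0, -0.4, 0.07, 0, 0, 0, 110],
  ],
)

```text
clock: 19.73
position: [598.1, -104.8, 31.9]
ee_rot: [0.733, -0.675, 0.057, -0.062]
contact_force: [-7.4, -0.8, 4.8]
gripper_width: 48.5
```

Run:
```python
from h import *
stat();pack2();stat()
```

```text
t 19.73 sill xyz 7.5 -1.0 31.9 F d/e/z -7.4 -0.1 4.8 w 48.5 zt [ 0.167  0.014 -0.986] xt [ 0.082 -0.997  0.   ] j [ 0.09  0.5  -0.4   0.   -0.5   1.56]
pack rect sill 79.5 0.5 [84.7 98.9] 4.95 z 87.6 slope deg [-0.04 -0.23] corners [[37.0, 49.8], [37.2, -49.1], [121.9, -48.8], [121.7, 50.1]]
t 19.77 sill xyz 7.7 -1.0 32.0 F d/e/z -6.4 -0.1 3.5 w 48.5 zt [ 0.167  0.014 -0.986] xt [ 0.082 -0.997  0.   ] j [ 0.09  0.5  -0.39  0.   -0.5   1.56]
```

Request:
move_arm(
  targets=[
    [0, -0.1, 0.02, 0, 0, 0, 110],
    [0, -0.2, 0.03, 0, 0, 0, 110],
    [0, -0.3, 0.05, 0, 0, 0, 110],
  ],
)

```text
clock: 20.15
position: [601.1, -104.6, 31.9]
ee_rot: [0.733, -0.675, 0.057, -0.062]
contact_force: [-7.8, -0.6, 4.7]
gripper_width: 48.4
```

Run:
```python
from h import *
stat();pack2();stat()
```

```text
t 20.15 sill xyz 10.5 -1.0 31.9 F d/e/z -7.8 0.1 4.7 w 48.4 zt [ 0.167  0.014 -0.986] xt [ 0.082 -0.997 -0.   ] j [ 0.09  0.51 -0.39  0.   -0.51  1.56]
pack rect sill 83.1 0.5 [83.9 98.5] 5.14 z 87.5 slope deg [ 0.06 -0.08] corners [[40.9, 49.5], [41.5, -49.0], [125.4, -48.5], [124.8, 50.0]]
t 20.2 sill xyz 10.7 -1.0 31.9 F d/e/z -6.8 0.3 3.6 w 48.5 zt [ 0.167  0.014 -0.986] xt [ 0.082 -0.997  0.   ] j [ 0.09  0.51 -0.39  0.   -0.51  1.56]
```

Request:
move_arm(
  targets=[
    [0, -0.08, 0.01, 0, 0, 0, 110],
    [0, -0.16, 0.03, 0, 0, 0, 110],
  ],
)

```text
clock: 20.45
position: [602.2, -104.5, 31.9]
ee_rot: [0.733, -0.675, 0.057, -0.061]
contact_force: [-8.0, -0.8, 6.3]
gripper_width: 48.6
```

Run:
```python
from h import *
stat();pack2();stat()
```

```text
t 20.45 sill xyz 11.7 -1.0 31.9 F d/e/z -8.1 -0.1 6.3 w 48.6 zt [ 0.166  0.014 -0.986] xt [ 0.082 -0.997 -0.   ] j [ 0.09  0.51 -0.38  0.   -0.51  1.56]
pack rect sill 84.8 0.2 [83.2 98.7] 5.15 z 87.5 slope deg [ 0.02 -0.19] corners [[42.9, 49.3], [43.5, -49.4], [126.7, -48.9], [126.1, 49.8]]
t 20.5 sill xyz 11.7 -1.0 31.8 F d/e/z -8.0 0.3 4.9 w 48.7 zt [ 0.165  0.014 -0.986] xt [ 0.082 -0.997 -0.   ] j [ 0.09  0.51 -0.38  0.   -0.51  1.56]
```

Stopping: it moved 1.1 mm for 1.6 mm commanded. Press a little further.

Request:
move_arm(
  targets=[
    [0, -0.08, 0.01, 0, 0, 0, 110],
    [0, -0.16, 0.03, 0, 0, 0, 110],
  ],
)

```text
clock: 20.75
position: [602.3, -104.5, 31.5]
ee_rot: [0.733, -0.675, 0.055, -0.06]
contact_force: [-11.6, 0.1, 7.3]
gripper_width: 48.7
```

Run:
```python
from h import *
stat();pack2();stat()
```

```text
t 20.75 sill xyz 11.8 -1.0 31.5 F d/e/z -11.5 1.0 7.3 w 48.7 zt [ 0.162  0.014 -0.987] xt [ 0.081 -0.997 -0.   ] j [ 0.09  0.51 -0.38  0.   -0.51  1.56]
pack rect sill 85.2 0.4 [81.9 98.4] 4.96 z 87.6 slope deg [-0.01 -0.26] corners [[44.1, 49.5], [44.4, -49.0], [126.3, -48.7], [126.1, 49.7]]
t 20.8 sill xyz 11.7 -1.0 31.5 F d/e/z -10.9 0.6 7.2 w 48.4 zt [ 0.162  0.014 -0.987] xt [ 0.081 -0.997 -0.   ] j [ 0.09  0.51 -0.38  0.   -0.51  1.56]
```

The pack no longer moves while the force climbs, so this is the hard stop. Adding a little more press and holding.

Request:
move_arm(
  targets=[
    [0, -0.05, 0.01, 0, 0, 0, 110],
    [0, -0.08, 0.01, 0, 0, 0, 110],
    [0, -0.08, 0.01, 0, 0, 0, 110],
    [0, -0.08, 0.01, 0, 0, 0, 110],
    [0, -0.08, 0.01, 0, 0, 0, 110],
  ],
)

```text
clock: 21.42
position: [602.3, -104.5, 31.4]
ee_rot: [0.733, -0.676, 0.055, -0.06]
contact_force: [-11.9, -0.1, 8.7]
gripper_width: 48.2
```

Run:
```python
from h import *
stat();pack2()
```

```text
t 21.43 sill xyz 11.8 -1.0 31.4 F d/e/z -11.9 0.9 8.7 w 48.2 zt [ 0.161  0.013 -0.987] xt [ 0.081 -0.997 -0.   ] j [ 0.09  0.51 -0.38  0.   -0.52  1.56]
pack rect sill 85.6 0.3 [80.7 98.6] 4.75 z 87.5 slope deg [ 0.01 -0.22] corners [[45.2, 49.7], [45.1, -48.9], [125.9, -49.0], [126.0, 49.6]]
```

Some of the press goes downward (8.7 N), which adds tray friction. I'll ease the tool up slightly and lean in 0.5 mm more, so the net push on the carriage is certain.

Request:
move_arm(
  targets=[
    [0, -0.02, -0.08, 0, 0, 0, 110],
    [0, -0.03, -0.15, 0, 0, 0, 110],
    [0, -0.06, -0.15, 0, 0, 0, 110],
    [0, -0.08, -0.14, 0, 0, 0, 110],
    [0, -0.08, -0.14, 0, 0, 0, 110],
    [0, -0.08, -0.14, 0, 0, 0, 110],
  ],
)

```text
clock: 22.22
position: [602.2, -104.5, 31.6]
ee_rot: [0.733, -0.676, 0.054, -0.059]
contact_force: [-10.2, -2.0, 1.9]
gripper_width: 48.8
```

Run:
```python
from h import *
stat();pack2();stat()
```

```text
t 22.23 sill xyz 11.7 -1.0 31.6 F d/e/z -10.3 -1.1 1.9 w 48.8 zt [ 0.159  0.014 -0.987] xt [ 0.081 -0.997 -0.001] j [ 0.09  0.51 -0.38  0.   -0.52  1.56]
pack rect sill 85.9 0.1 [80.8 99. ] 4.73 z 87.6 slope deg [0.15 0.01] corners [[45.6, 49.6], [45.5, -49.3], [126.3, -49.4], [126.4, 49.5]]
t 22.27 sill xyz 11.7 -0.9 31.6 F d/e/z -11.2 0.5 1.3 w 48.4 zt [ 0.159  0.014 -0.987] xt [ 0.081 -0.997 -0.001] j [ 0.09  0.51 -0.38  0.   -0.52  1.56]
```

Request:
move_arm(
  targets=[
    [0, -0.05, 0, 0, 0, 0, 110],
    [0, -0.1, 0, 0, 0, 0, 110],
    [0, -0.12, 0, 0, 0, 0, 110],
    [0, -0.12, 0, 0, 0, 0, 110],
    [0, -0.12, 0, 0, 0, 0, 110],
  ],
)

```text
clock: 22.9
position: [602.3, -104.5, 31.6]
ee_rot: [0.733, -0.676, 0.053, -0.058]
contact_force: [-12.8, -0.5, 4.4]
gripper_width: 48.4
```

Run:
```python
from h import *
stat();pack2();stat()
```

```text
t 22.9 sill xyz 11.7 -1.0 31.6 F d/e/z -12.8 0.6 4.4 w 48.4 zt [ 0.157  0.013 -0.988] xt [ 0.081 -0.997 -0.001] j [ 0.09  0.51 -0.38  0.   -0.52  1.56]
pack rect sill 86.4 0.4 [79.4 98.7] 5.31 z 87.6 slope deg [ 0.06 -0.07] corners [[46.2, 49.4], [47.1, -49.3], [126.5, -48.6], [125.7, 50.1]]
t 22.95 sill xyz 11.8 -1.0 31.6 F d/e/z -12.3 0.2 3.7 w 48.1 zt [ 0.157  0.013 -0.988] xt [ 0.081 -0.997 -0.001] j [ 0.09  0.51 -0.38  0.   -0.52  1.56]
```

The press is 12.5 N against about 7.5 N needed to slide pack and carriage, so the carriage sees about 8 N, held well over 0.2 s. Backing straight off.

Request:
move_arm(
  targets=[
    [0, 0.2, -0.05, 0, 0, 0, 110],
    [0, 0.6, -0.1, 0, 0, 0, 110],
    [0, 1.5, -0.25, 0, 0, 0, 110],
    [0, 4, -0.7, 0, 0, 0, 110],
    [0, 8, -1.4, 0, 0, 0, 110],
    [0, 9, -8, 0, 0, 0, 110],
    [0, 11, -12, 0, 0, 0, 110],
    [0, 15, -12, 0, 0, 0, 110],
    [0, 15, -12, 0, 0, 0, 110],
    [0, 15, -12, 0, 0, 0, 110],
    [0, 15, -12, 0, 0, 0, 110],
  ],
)

```text
clock: 24.32
position: [442.6, -117.4, 126.7]
ee_rot: [0.733, -0.675, 0.059, -0.064]
contact_force: [-0.5, 0.2, -0.0]
gripper_width: 48.6
```

Run:
```python
from h import *
stat();pack2("pics/t10.png");stat()
im,d=arm.get_image("scene");cv2.imwrite("pics/s10.png",cv2.resize(im[40:280,130:450],None,fx=2.4,fy=2.4))
```

```text
t 24.32 sill xyz -148.4 -0.5 126.7 F d/e/z -0.4 0.3 -0.0 w 48.6 zt [ 0.173  0.014 -0.985] xt [ 0.083 -0.997  0.   ] j [ 0.1   0.14 -0.65  0.01 -0.6   1.55]
pack rect sill 73.8 0.3 [104.8  98.8] 4.76 z 87.5 slope deg [ 0.33 -0.06] corners [[21.4, 49.7], [21.3, -49.1], [126.2, -49.2], [126.2, 49.6]]
t 24.38 sill xyz -148.8 -0.5 126.4 F d/e/z 0.3 0.3 0.4 w 48.7 zt [ 0.172  0.014 -0.985] xt [ 0.082 -0.997  0.   ] j [ 0.1   0.14 -0.65  0.01 -0.6   1.55]
```

View pics/t10.png

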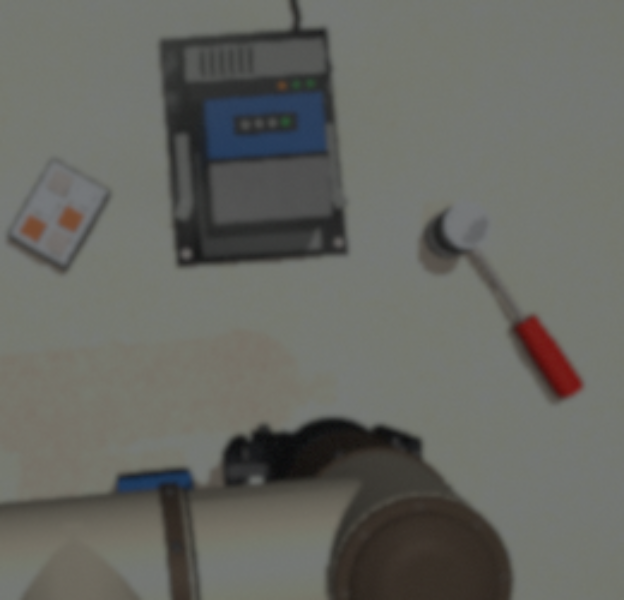

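View pics/s10.png

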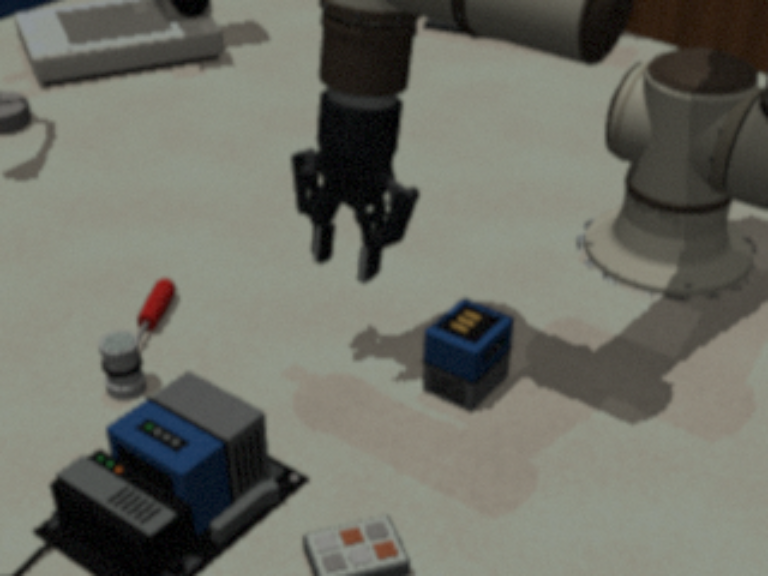

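The pack lies home: butt end at about +21.5 mm, terminal end at 126 mm just before the tower, yaw 4.8° as the dock, flat. The bystanders look unmoved and the arm is clear. Handing in.

```bash
python3 -c "
from bench import arm
print(arm.job_done())"
```

```text
the job is handed in; nothing more can be done
None
```

The job is handed in at about 24 s: the larger pack is lying on its side in the bay, pushed home onto the contact carriage. `job_done` gave no verdict.

I slid the pack square against the sill at 3 to 8 N. I then tipped it slowly, about 2° per row (roughly 0.3 rad/s), until it fell over by itself. It slid back about 21 mm as it fell, so I pushed it in the rest of the way. At the hard stop I pressed at 11 to 13 N along the bay. The highest total force I read was about 15 N.

**Last checks:**
- **Pack position:** its middle is about 73.8 mm behind the sill and its butt end about 21.5 mm behind, inside the stated 7 to 27 mm.
- **Attitude:** it is in line with the dock to within about 0.1° and flat to within about 0.4°, with the gauge face up.
- **Surroundings:** the arm was clear of everything, and the bystanders looked unmoved in the pictures.

**Not measured directly:**
- **Carriage travel:** I inferred it is fully in because the pack stopped moving while the force kept rising.
- **Force on the carriage:** I estimate about 8 N, which is the push less the force needed to slide the pack.

A first attempt at a 40° tool tilt ran into a wrist joint limit, so I worked at 10° instead. No other check failed.

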